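Hang the sink caddy on its stud

ROBOT

A 6-joint arm with a two-finger parallel gripper is mounted at the origin on the work surface. World frame = base frame: x ahead of the robot, y to its left, z up, the work surface at z = 0. Lengths are in m, angles in rad, forces in N, time in s.
With the tool pointing down it reaches from about 0.25 to 0.775 m from the base axis. Payload 4 kg.
Tool frame: the origin (TCP) lies on the centre line of the jaws, within the pads' length; the fingertips stand 14 mm ahead of it and the grasp point (between the pads) lies 5 mm behind it (robot.tcp_to_tips is the distance from the TCP to the fingertips, in m); z points along the fingers, y is the line along which they close (so a half turn about z gives the same grasp; the last joint's range is limited). The gripper opens to 94 mm and grips with 3 to 60 N. Pads are 16 mm wide; open, the fingers measure 119 mm over their backs; the gripper's body (75 mm by 177 mm) begins 78 mm behind the grasp point.
Start: joints at [1.07, 0.087, 1.371, -0, 1.684, -0.103], TCP at [0.213, 0.507, 0.22] pointing down, gripper open.
Joint ranges: [-3.1, 3.1], [-0.76, 2.03], [0.27, 2.55], [-1.08, 4.22], [0.17, 2.65], [-2.57, 2.57]. Speed limits (rad/s): [2.79, 2.79, 3.14, 3.14, 3.14, 3.14].

INTERFACE

Orientations are given as [roll, pitch, yaw] about the fixed x, y, z axes, in that order (R = Rz(yaw) Ry(pitch) Rx(roll)).
In Python, from bench import robot gives the robot as it stands.
- The arm moves only by the tool carry_out, never from a script. Its argument "increments" is a list of rows, each a list of 3 entries, a list of its own where there are three numbers: the closure in counts, from 0 (fully open) to 255 (shut), then the shift along the tool's x, y, z in mm, then the turn about the tool's z in degrees. In form: [[fingers, [dx, dy, dz], twist], ...]. A call has 1 to 8 rows; each row shifts and turns the commanded pose from where the row before left it, along the tool's axes as they then stand; what a row does not reach is not made up. A row lasts 1/10 s, in which the tool goes at most 50 mm and 8.59 degrees, less where a joint would pass 70% of its speed; a pose out of reach is approached as far as the arm can. A call with a gripper value outside its range is refused whole. The fingers move at their own pace and stop on an object; the grip force is fixed at half the most. Time passes only in rows, so rows that do not move let the fingers close. It gives the time, the measured TCP pose, the force, the opening and the grip force at its end, in the units of the state.
- robot.get_obs(): the state, without advancing time (a new reading comes with each control period).
- robot.snapshot(name): name is "scene" or "top" or "wrist"; returns the picture (420x560x3 uint8, blue, green, red); there is no depth.
- robot.get_calibration(name): a dict with "vfov" (degrees; the focal length in pixels is half the picture's height over the tangent of half this angle, whatever the lens; pixels are square), "cx", "cy" (the principal point, pixels), "k1" (the pictures are not rectified: a ray, as slopes to the right and down, at radius r is drawn at 1 + k1 r^2 times it, then the intrinsics apply), "T" (4x4, takes a point from camera to world coordinates). Camera axes: x right, y down, z forward; pixel columns grow to the right and rows downward; lengths in m; the calibration is good to about 2 mm. A picture is of the moment at which its call begins: read the wrist's pose just before it. get_calibration takes no time and is no camera call; for the wrist camera it gives the pose at the moment of the call.
- robot.close_job(): hands the job in; it is judged then, once.
The state is a dict: "time": time; "joint_positions": joint angles; "qvel": joint speeds; "joint_torque": joint torques, N m; "tool_pos": TCP position; "ee_rot": TCP orientation; "wrist_force": force on the tool from outside, world axes, zero at the start; "wrist_torque": the same for the moment, N m; "width": finger opening in m; "finger_force": force on a finger pad.
Only numpy, scipy, OpenCV 4.12 (cv2) and the standard library are available. Lean on these libraries where they do the work, as an engineer would, in place of code of your own. Each camera call takes 0.05 s, during which the arm holds its last target. There are 200 camera calls.

TASK

Hang the tall metal sink caddy, the one with a keyhole opening in its back plate, on the round-headed stud of the tiled splash guard: pass the wide part of the keyhole over the stud's head, then lower the caddy until the stud sits at the top of the narrow slot, and let go so that it hangs there by itself, upright. Do not push the other, low tray about.

Things in the scene. Friction and masses are not known exactly. Their poses are not given: they have to be found in the camera images.
- caddy_grip (a point): Centre of the wooden block (26 x 30 x 50 mm) on top of the tall metal caddy: hold it across its 30 mm (y). Axes: x out of the caddy's front, z up. Underside 190 mm below. 4 mm back plate, 100 mm wide, 165 high, its mid-plane 11 mm behind (-x); 50 mm high tray below, to 47 mm in front. Rubber feet low on the plate's back stand out 8 mm. About 0.35 kg.
- caddy_slot (a point): Point of the caddy's back plate (mid-thickness) where the stud's neck lies when fully home, 4 mm below the closed top of the keyhole's 13 mm wide slot; 51 mm below and 11 mm behind caddy_grip, same axes. From 14 mm below this point the slot widens like a funnel to the wide part, 46 x 46 mm, centred 51 mm below this point.
- stud_neck (a point): Middle of the round-headed steel stud's neck. Axes: x straight (level) out of the tiled face, z up. Neck 8 mm thick, 24 mm long; this point 12 mm from the tiles, 185 mm above the counter; head 22 mm wide, 5 mm thick. Splash guard: fixed upright panel 360 x 16 x 215 mm, tiled face away from the robot. The upturned hook 160 to 180 mm beside the stud is not used.
- tray_center (a point): The other, low tray of the same metal, to be left alone: 120 (y) x 60 (x) mm, 50 mm high, plain back plate 65 mm high without keyhole, wooden block on top up to 93 mm. This point: middle of the tray, 25 mm above its underside.
There are look-alikes about, which are no part of the job. What is shaped like the part that bears caddy_grip but orange or yellow is not meant.

How it is judged:
By the outcome, as a careful person would: the job done as asked, in the order asked, and still so for the second after the job is handed in, with the robot touching nothing.
It also fails if it takes over 45 s, if anything falls off the work surface, if the arm or the gripper's body presses on something with over 40 N, if the wrist force passes 120 N, or if a joint passes its speed limit or range.

## Working session

There is one attempt and no reset: what is moved stays moved. The work goes in short steps, Python scripts to look and compute and a tool call to move; the robot and the scene stay as the last step left them, time stands still between calls to the robot, and variables do not carry over. Pictures are saved under pics/ and viewed, at most 10 in all, crops included, and the job is handed in when it is done.

Besides the shell and the picture viewer there is one more tool, called after "Emit:" by a JSON object that holds its "name" and its "arguments". carry_out: Moves the arm, as the interface text tells. Its arguments: {"type":"object","properties":{"increments":{"type":"array","items":{"type":"array"}}},"required":["increments"]}

```bash
mkdir -p pics; cat > h.py <<'E'
import numpy as np, cv2
from bench import robot
def ray(c,u,v):
    f=210/np.tan(np.radians(c["vfov"])/2); K=np.array([[f,0,c["cx"]],[0,f,c["cy"]],[0,0,1.]])
    p=np.array([(u-c["cx"])/f,(v-c["cy"])/f]); s=p.copy()
    for _ in range(30): s=p/(1+c["k1"]*(s@s))
    T=np.array(c["T"]); return T[:3,3],T[:3,:3]@np.array([s[0],s[1],1])
def atz(c,u,v,z):
    o,d=ray(c,u,v); return o+d*(z-o[2])/d[2]
def tri(obs):
    A=np.zeros((3,3));b=np.zeros(3)
    for c,u,v in obs:
        o,d=ray(c,u,v); d=d/np.linalg.norm(d); P=np.eye(3)-np.outer(d,d); A+=P;b+=P@o
    x=np.linalg.solve(A,b); return x,[np.linalg.norm(np.cross(x-ray(c,u,v)[0],ray(c,u,v)[1]/np.linalg.norm(ray(c,u,v)[1]))) for c,u,v in obs]
def proj(c,p):
    T=np.array(c["T"]); q=T[:3,:3].T@(np.asarray(p)-T[:3,3]); s=q[:2]/q[2]; f=210/np.tan(np.radians(c["vfov"])/2)
    s=s*(1+c["k1"]*(s@s)); return f*s+[c["cx"],c["cy"]]
E
python3 - <<'E'
from h import *
np.set_printoptions(precision=3,suppress=True)
for n in ("scene","top"):
    c=robot.get_calibration(n); print(n,c)
    im=robot.snapshot(n); cv2.imwrite(f"pics/{n}0.png",im)
    
    cv2.imwrite(f"pics/{n}0b.png",cv2.resize(im,(800,600),interpolation=cv2.INTER_CUBIC))
print(robot.get_obs())
E
```

```text
scene {'vfov': 57.766752795394616, 'cx': 281.279694253306, 'cy': 207.286523897302, 'k1': -0.053611287727932305, 'T': array([[ 0.834,  0.365, -0.415,  0.939],
       [ 0.552, -0.546,  0.63 , -0.414],
       [ 0.004, -0.754, -0.656,  0.657],
       [ 0.   ,  0.   ,  0.   ,  1.   ]])}
top {'vfov': 45.91317453581072, 'cx': 274.5637451560247, 'cy': 208.39355617268336, 'k1': -0.16155170651525155, 'T': array([[-0.021, -0.996,  0.087,  0.496],
       [-1.   ,  0.022,  0.001,  0.113],
       [-0.003, -0.087, -0.996,  1.287],
       [ 0.   ,  0.   ,  0.   ,  1.   ]])}
{'time': 0.1, 'joint_positions': array([ 1.07 ,  0.088,  1.372, -0.   ,  1.684, -0.103]), 'qvel': array([-0.   ,  0.001, -0.002, -0.002, -0.   ,  0.001]), 'joint_torque': array([  0.003, -34.125, -30.33 ,   0.072,   0.03 ,  -0.   ]), 'tool_pos': array([0.213, 0.507, 0.218]), 'ee_rot': array([-3.14 , -0.   ,  2.744]), 'wrist_force': array([-0.08 , -0.718,  0.495]), 'wrist_torque': array([-0.019, -0.028, -0.012]), 'finger_force': 0.0, 'width': 0.09415686833312509}
```

View pics/scene0b.png

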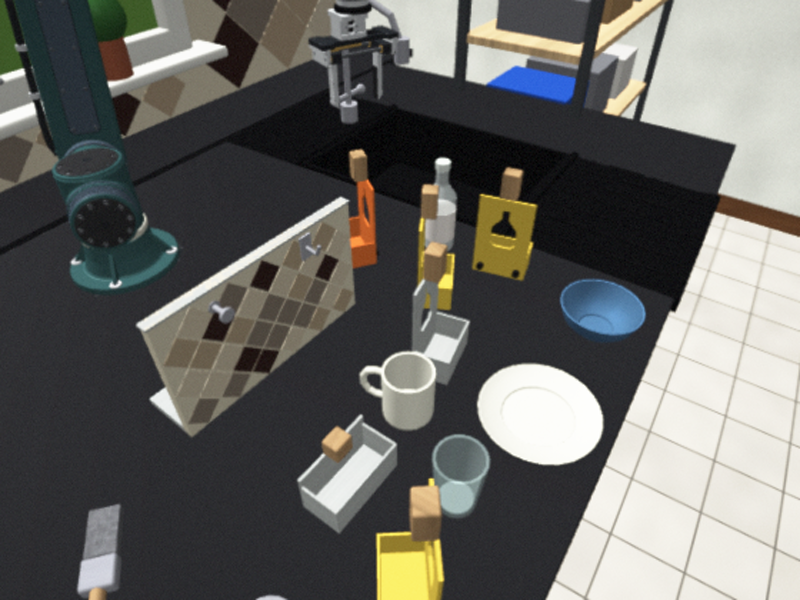

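View pics/top0b.png

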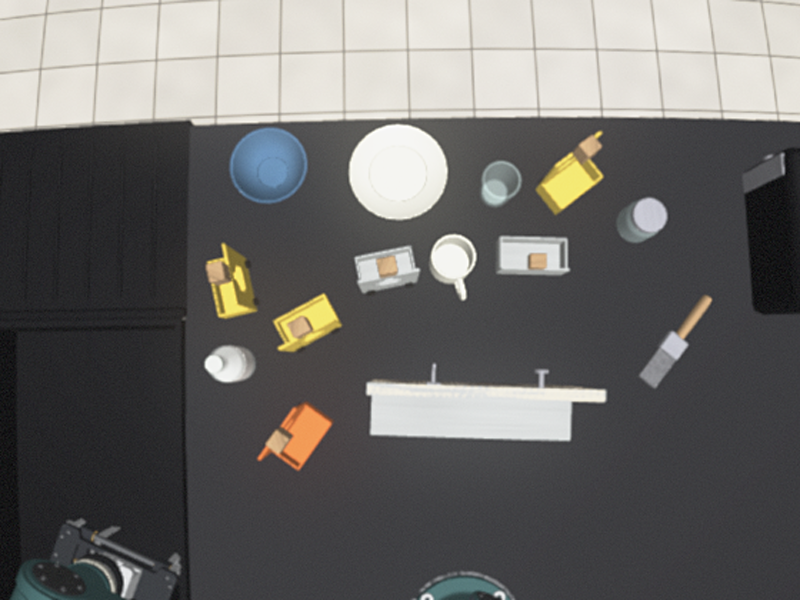

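The scene shows the grey metal caddies: a tall one at scene (430,310) / top (387,268), and the low tray at scene (348,470) / top (533,258). The look-alikes are yellow (scene 503,235; 437,270; 408,560) and orange (362,225). Only the tall grey one fits. The stud is at scene (222,313) / top (542,378), and the hook at scene (308,245) / top (434,372). Next is one enlarged crop mosaic to confirm this.

```bash
python3 - <<'E'
from h import *
s=cv2.imread("pics/scene0.png");t=cv2.imread("pics/top0.png")
def cr(im,x,y): return cv2.resize(im[y:y+75,x:x+100],(400,300),interpolation=cv2.INTER_CUBIC)
m=np.vstack([np.hstack([cr(s,255,165),cr(t,225,150)]),np.hstack([cr(s,105,180),cr(t,330,235)])])
for x in range(0,800,40): m[::8,x]=(0,255,0)
for y in range(0,600,40): m[y,::8]=(0,255,0)
cv2.imwrite("pics/mos.png",m)
E
```

```text
(no output)
```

View pics/mos.png

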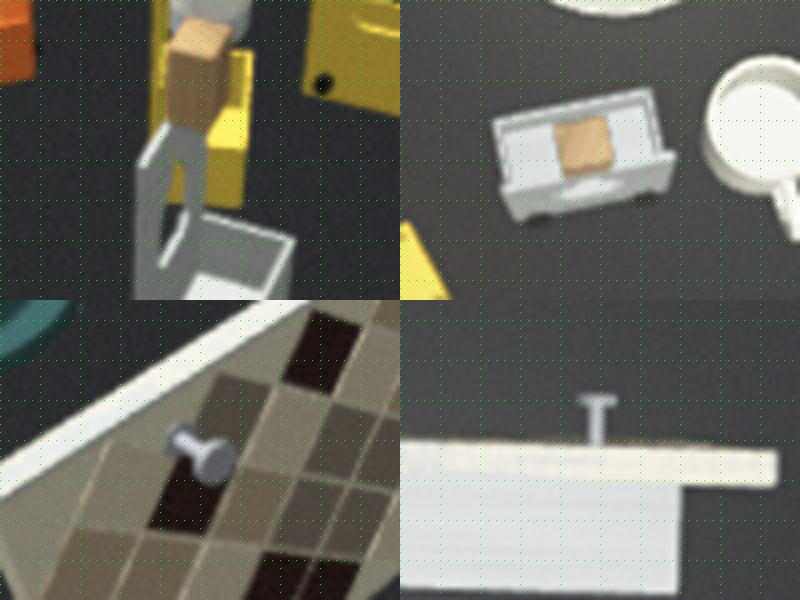

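The crop confirms a grey metal caddy with a keyhole cut-out and wooden block (block top at mosaic (200,38) / (583,145)). The stud head is at (215,463) / (598,400). Now I'll triangulate.

```bash
python3 - <<'E'
from h import *
np.set_printoptions(precision=4,suppress=True)
S=robot.get_calibration("scene");T=robot.get_calibration("top")
s=lambda x,y,ox,oy:(S,ox+x/4-.4,oy+y/4-.4)
t=lambda x,y,ox,oy:(T,ox+x/4-.4,oy+y/4-.4)
print("block top",tri([s(200,38,255,165),t(583,143,225-100,150)]))
print("block top z=.215", atz(*s(200,38,255,165),.215), atz(*t(583,143,125,150),.215))
print("head",tri([s(217,463,105,180-75),t(598,400,330-100,235)]))
print("head z=.185",atz(*s(217,463,105,105),.185))
for nm,a,b,z in (("tray front rim",(495,120),(652,90),.05),("plate top",(503,192),(672,155),.165)):
    p=atz(*t(*a,125,150),z);q=atz(*t(*b,125,150),z);d=p-q;print(nm,p,q,np.hypot(*d[:2]),"yaw of x",np.degrees(np.arctan2(-d[0],d[1])))
for y0,y1 in ((440,452),):
    p=atz(*t(405,440,230,235),.215);q=atz(*t(775,452,230,235),.215);d=p-q;print("panel",p,q,np.degrees(np.arctan2(-d[0],d[1])))
p=[atz(*t(*a,125,150),.215) for a in ((555,127),(605,117))];d=p[0]-p[1];print("block front edge",p,np.degrees(np.arctan2(-d[0],d[1])))
# full panel edges in 800-wide top picture: tile-side top edge
a=atz(T,367/1.4286,382/1.4286,.215);b=atz(T,606/1.4286,391/1.4286,.215);d=a-b;print(a,b,np.hypot(*d[:2]),np.degrees(np.arctan2(-d[0],d[1])))
a=atz(T,497/1.4286,237/1.4286,.05);b=atz(T,568/1.4286,274/1.4286,.05);print("tray",a,b)
print("mug",atz(T,453/1.4286,258/1.4286,.09))
E
```

```text
block top (array([0.6414, 0.1218, 0.2121]), [np.float64(0.00022970933936564966), np.float64(0.00022970933936563496)])
block top z=.215 [0.6434 0.1184 0.215 ] [0.6408 0.1216 0.215 ]
head (array([ 0.3339, -0.0888,  0.0963]), [np.float64(0.05783245722714057), np.float64(0.05783245722714063)])
head z=.185 [ 0.4758 -0.1155  0.185 ]
tray front rim [0.6789 0.1781 0.05  ] [0.6958 0.0788 0.05  ] 0.10077760049803776 yaw of x 9.67277448313052
plate top [0.6204 0.1682 0.165 ] [0.6395 0.0714 0.165 ] 0.09858694323822251 yaw of x 11.187048465155055
panel [ 0.2937 -0.0012  0.215 ] [ 0.2788 -0.204   0.215 ] -4.183445630557888
block front edge [array([0.6499, 0.1367, 0.215 ]), array([0.6548, 0.1093, 0.215 ])] 10.164323274700726
[0.4634 0.1543 0.215 ] [ 0.44  -0.21   0.215] 0.3650546483700155 -3.680183310972327
tray [ 0.7087 -0.0745  0.05  ] [ 0.6401 -0.1993  0.05  ]
mug [0.6669 0.0084 0.09  ]
```

Emit:
{"name": "carry_out", "arguments": {"increments": [[0,[0,0,-25],-8.25],[0,[0,0,-25],-8.25],[0,[0,0,-25],-8.25],[0,[0,0,-25],-8.25],[0,[-25,-33,0],0],[0,[-25,-33,0],0],[0,[-25,-33,0],0],[0,[-25,-33,0],0]]}}

```text
time: 0.9
tool_pos: [0.3356, 0.3937, 0.319]
ee_rot: [-3.141, -0.001, -2.963]
wrist_force: [0.9, -0.3, -0.7]
width: 0.0943
finger_force: 0.0
```

Emit:
{"name": "carry_out", "arguments": {"increments": [[0,[-25,-33,0],0],[0,[-25,-33,0],0],[0,[-25,-33,0],0],[0,[-25,-33,0],0],[0,[-25,-33,0],0],[0,[-25,-33,0],0],[0,[-25,-33,0],0],[0,[-25,-33,0],0]]}}

```text
time: 1.7
tool_pos: [0.5794, 0.1691, 0.3188]
ee_rot: [3.141, -0.001, -2.964]
wrist_force: [0.4, 0.6, 0.6]
width: 0.0939
finger_force: 0.0
```

```bash
python3 - <<'E'
from h import *
np.set_printoptions(precision=4,suppress=True)
S=robot.get_calibration("scene");T=robot.get_calibration("top")
s=lambda x,y,ox,oy:(S,ox+x/4-.4,oy+y/4-.4)
print("head",tri([s(217,463,105,180-75),(T,330+198/4-.4,235+100/4-.4)]))
print("base",tri([s(181,438,105,180-75),(T,330+197/4-.4,235+144/4-.4)]))
p=atz(T,330,235+140/4,.215);q=atz(T,330+375/4,235+152/4,.215);d=p-q;print("panel",p,q,np.degrees(np.arctan2(-d[0],d[1])))
c=robot.get_calibration("wrist");im=robot.snapshot("wrist")
o=robot.get_obs();print(o["time"],o["tool_pos"],o["ee_rot"],c)
cv2.imwrite("pics/w1.png",cv2.resize(im,(800,600),interpolation=cv2.INTER_CUBIC))
E
```

```text
head (array([ 0.4741, -0.1161,  0.1845]), [np.float64(0.0014348185772308708), np.float64(0.0014348185772308881)])
base (array([ 0.4495, -0.1146,  0.1864]), [np.float64(0.0010839924691211976), np.float64(0.00108399246912124)])
panel [ 0.4542 -0.0032  0.215 ] [ 0.4416 -0.2091  0.215 ] -3.5265940965505154
1.75 [0.5834 0.1641 0.3169] [-3.1373 -0.0008 -2.9703] {'vfov': 62.30405170478762, 'cx': 270.53470732479036, 'cy': 207.4008955316509, 'k1': -0.04053990368369306, 'T': array([[-0.1766,  0.946 ,  0.272 ,  0.5002],
       [ 0.9843,  0.1697,  0.0491,  0.1543],
       [ 0.0003,  0.2764, -0.9611,  0.4844],
       [ 0.    ,  0.    ,  0.    ,  1.    ]])}
```

View pics/w1.png

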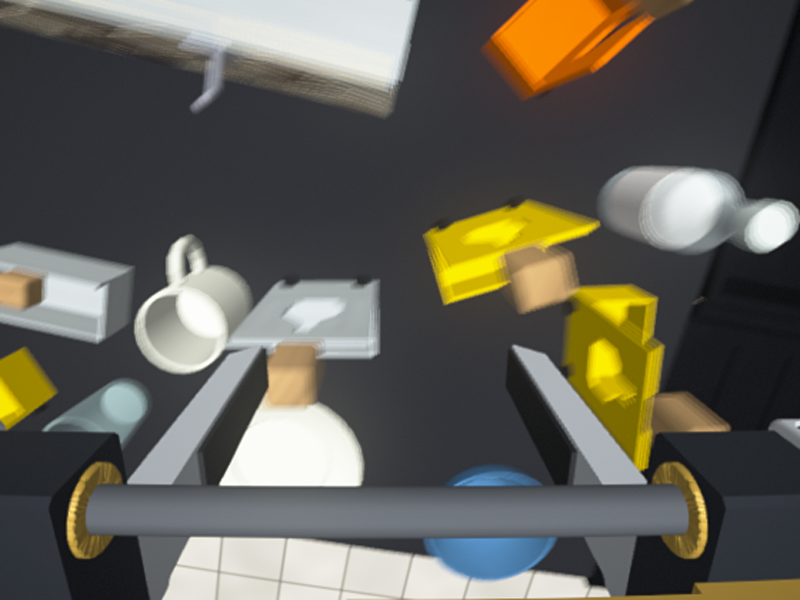

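The wrist view shows the block at (293,372), with the plate's top edge parallel to the jaws. The picture is motion-blurred. I'll move above the block and settle.

Emit:
{"name": "carry_out", "arguments": {"increments": [[0,[-20,-22,0],0],[0,[-20,-22,0],0],[0,[-11,-12,0],0],[0,[0,0,0],0],[0,[0,0,25],0],[0,[0,0,25],0],[0,[0,0,0],0],[0,[0,0,0],0]]}}

```text
time: 2.55
tool_pos: [0.6377, 0.1252, 0.2694]
ee_rot: [3.141, -0.001, -2.963]
wrist_force: [0.3, 0.3, 1.0]
width: 0.0938
finger_force: 0.0
```

```bash
python3 - <<'E'
from h import *
np.set_printoptions(precision=4,suppress=True)
c=robot.get_calibration("wrist");o=robot.get_obs();im=robot.snapshot("wrist")
print(o["time"],o["tool_pos"],o["ee_rot"])
for n,p in (("block top",[.641,.121,.215]),("tcp",o["tool_pos"])): print(n,proj(c,p)*1.4286)
cv2.imwrite("pics/w2raw.png",im)
cv2.imwrite("pics/w2.png",cv2.resize(im,(800,600),interpolation=cv2.INTER_CUBIC))
E
```

```text
2.55 [0.6377 0.1252 0.2694] [ 3.1412 -0.0015 -2.9625]
block top [377.8041 336.5682]
tcp [388.1467 382.7843]
```

View pics/w2.png

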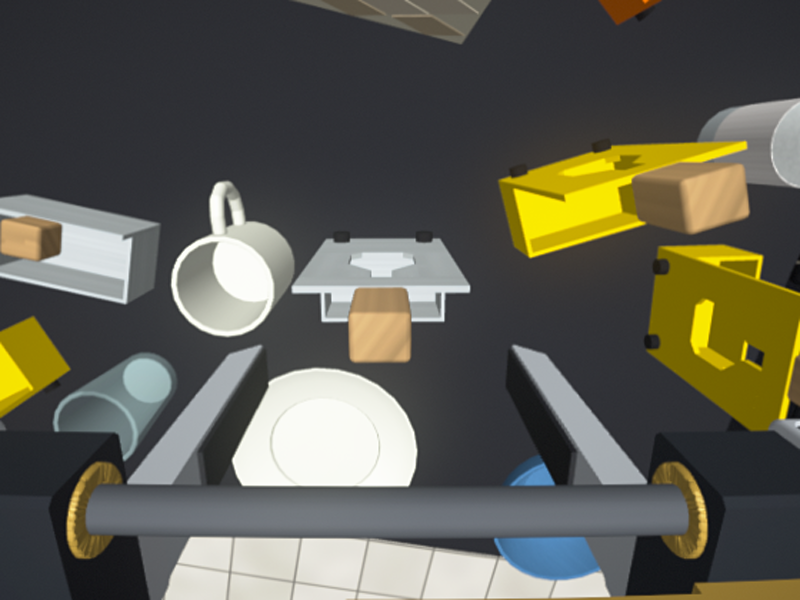

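Sharp view: the block's top face spans about (350,324)–(411,362), centre (380,343). The plate's back top edge runs from (292,290) to (470,290), square with the jaws.

```bash
python3 - <<'E'
from h import *
np.set_printoptions(precision=4,suppress=True)
c=robot.get_calibration("wrist");o=robot.get_obs()
k=1.4286
g=lambda u,v,z: atz(c,u/k-.15,v/k-.15,z)
b=g(380.5,343,.215);print("block top",b)
for u,v in ((350,324),(411,324),(350,362),(411,362)): print(g(u,v,.215))
p=g(292,290,.165);q=g(470,290,.165);d=q-p;print(p,q,np.linalg.norm(d),np.degrees(np.arctan2(-d[0],d[1])),(p+q)/2)
from scipy.spatial.transform import Rotation as R
print(1e3*R.from_euler("xyz",o["ee_rot"]).as_matrix().T@(np.r_[b[:2],.198]-o["tool_pos"]))
E
```

```text
block top [0.6452 0.1227 0.215 ]
[0.6383 0.1069 0.215 ]
[0.6332 0.1352 0.215 ]
[0.6576 0.1099 0.215 ]
[0.6523 0.1389 0.215 ]
[0.642  0.0705 0.165 ] [0.6241 0.17   0.165 ] 0.10105038356461002 10.222247457281622 [0.633  0.1203 0.165 ]
[-6.233  -3.5546 72.8705]
```

Emit:
{"name": "carry_out", "arguments": {"increments": [[0,[-6,-3,0],0],[0,[0,0,0],0],[0,[0,0,25],0],[0,[0,0,25],0],[0,[0,0,20],0],[0,[0,0,11],0],[0,[0,0,0],0],[0,[0,0,0],0]]}}

```text
time: 3.4
tool_pos: [0.6456, 0.1225, 0.1897]
ee_rot: [-3.142, 0.002, -2.963]
wrist_force: [-0.4, 0.3, 0.4]
width: 0.0942
finger_force: 0.0
```

Emit:
{"name": "carry_out", "arguments": {"increments": [[255,[0,0,0],0],[255,[0,0,0],0],[255,[0,0,0],0],[255,[0,0,0],0],[255,[0,0,0],0],[255,[0,0,0],0],[255,[0,0,0],0],[255,[0,0,0],0]]}}

```text
time: 4.2
tool_pos: [0.645, 0.1225, 0.1884]
ee_rot: [3.142, -0.0, -2.963]
wrist_force: [0.8, 0.8, 0.2]
width: 0.0331
finger_force: 0.0
```

Emit:
{"name": "carry_out", "arguments": {"increments": [[255,[0,0,0],0],[255,[0,0,0],0],[255,[0,0,0],0],[255,[0,0,0],0]]}}

```text
time: 4.6
tool_pos: [0.645, 0.1226, 0.1884]
ee_rot: [3.141, -0.0, -2.963]
wrist_force: [-0.1, 0.7, -0.6]
width: 0.0294
finger_force: 30.0
```

Emit:
{"name": "carry_out", "arguments": {"increments": [[255,[0,0,-10],0],[255,[0,0,-20],0],[255,[0,0,-25],0],[255,[0,0,-25],3.5],[255,[0,0,-25],3.5],[255,[0,0,-17],3.5],[255,[0,0,-8],3.4],[255,[0,0,0],0]]}}

```text
time: 5.4
tool_pos: [0.6455, 0.1225, 0.3206]
ee_rot: [3.141, 0.003, 3.077]
wrist_force: [-0.6, 0.4, -2.2]
width: 0.0298
finger_force: 30.0
```

Emit:
{"name": "carry_out", "arguments": {"increments": [[255,[6,-15,0],0],[255,[14,-34,0],0],[255,[16,-40,0],0],[255,[16,-40,0],0],[255,[16,-40,0],0],[255,[16,-40,0],0],[255,[10,-25,0],0],[255,[6,-14,0],0]]}}

```text
time: 6.2
tool_pos: [0.5279, -0.1204, 0.3176]
ee_rot: [3.142, -0.002, 3.076]
wrist_force: [-0.1, 0.8, -3.3]
width: 0.0298
finger_force: 30.0
```

Emit:
{"name": "carry_out", "arguments": {"increments": [[255,[0,0,0],0],[255,[0,0,0],0],[255,[0,0,0],0]]}}

```text
time: 6.5
tool_pos: [0.5299, -0.1172, 0.3181]
ee_rot: [3.141, -0.0, 3.079]
wrist_force: [0.2, -0.4, -3.3]
width: 0.0297
finger_force: 30.0
```

```bash
python3 - <<'E'
from h import *
np.set_printoptions(precision=4,suppress=True)
c=robot.get_calibration("wrist");o=robot.get_obs();im=robot.snapshot("wrist");s=robot.snapshot("scene")
print(o["time"],o["tool_pos"],o["ee_rot"],o["width"],o["finger_force"],o["wrist_force"])
cv2.imwrite("pics/w3r.png",im);cv2.imwrite("pics/s3r.png",s)
print(proj(c,[.475,-.116,.185]),proj(robot.get_calibration("scene"),[.475,-.116,.185]))
a=cv2.resize(im,(400,300),interpolation=cv2.INTER_AREA);b=cv2.resize(s,(400,300),interpolation=cv2.INTER_AREA)
e=cv2.resize(s[100:250,90:290],(400,300),interpolation=cv2.INTER_CUBIC);f=cv2.resize(im[0:225,130:430],(400,300),interpolation=cv2.INTER_CUBIC)
cv2.imwrite("pics/m3.png",np.vstack([np.hstack([a,b]),np.hstack([f,e])]))
E
```

```text
6.5 [ 0.5299 -0.1172  0.3181] [ 3.1406 -0.0003  3.0794] 0.029674953181656975 29.99568611383438 [ 0.1722 -0.3972 -3.303 ]
[268.3354 138.9683] [158.3621 220.3379]
```

View pics/m3.png

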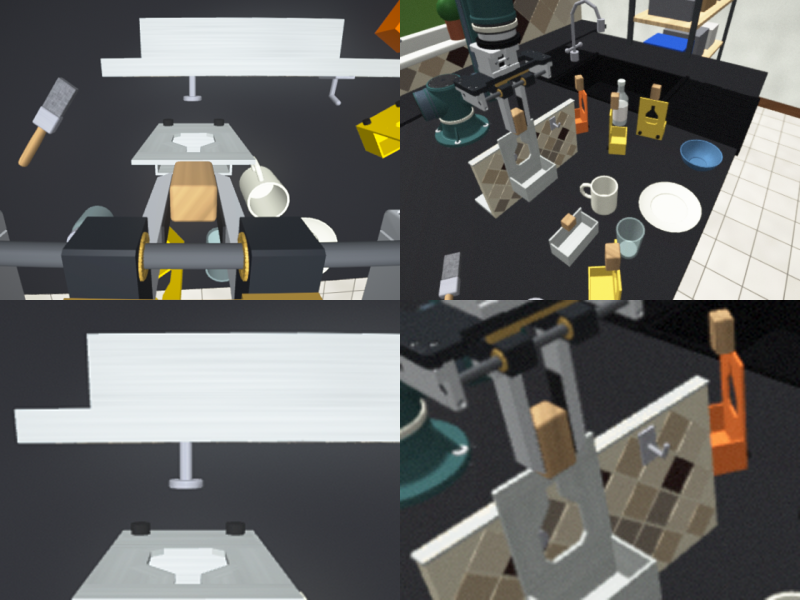

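In the wrist crop, the stud head is at (186,484), the neck root at (185,445), and the tiled edge is level at row 442. The plate's top edge is also level, from (73,598) to (306,598). The scene crop shows the caddy held upright in front of the stud.

```bash
python3 - <<'E'
from h import *
np.set_printoptions(precision=4,suppress=True)
c=robot.get_calibration("wrist");o=robot.get_obs();print(o["time"],o["tool_pos"])
z=o["tool_pos"][2]+.0016
im=cv2.imread("pics/w3r.png")
g=lambda u,v,z: atz(c,130+u*.75-.1,(v-300)*.75-.1,z)
h=g(186,484,.185);n=g(185.3,455,.185);print("head",h,"neck",n)
hb=g(186,480,.196);print("head top edge",hb)
p=g(73,598,z-.025);q=g(306,598,z-.025);print("plate top",p,q,np.linalg.norm(p-q),(p+q)/2)
print("panel",g(15,443,.215),g(400,442,.215))
from scipy.spatial.transform import Rotation as R
Rm=R.from_euler("xyz",o["ee_rot"]).as_matrix()
for nm,w in (("head",h),("plate mid",(p+q)/2),("panel",g(186,442.5,.215))): print(nm,1e3*Rm.T@(w-o["tool_pos"]))
print(np.degrees(o["ee_rot"]))
# keyhole edges columns at crop
cv2.imwrite("pics/k.png",cv2.resize(im[90:240,190:350],(800,750))[:600])
E
```

```text
6.6 [ 0.5298 -0.1173  0.3182]
head [ 0.4742 -0.1152  0.185 ] neck [ 0.4562 -0.1145  0.185 ]
head top edge [ 0.4708 -0.1149  0.196 ]
plate top [ 0.5102 -0.1661  0.2948] [ 0.5166 -0.0657  0.2948] 0.10052145126549433 [ 0.5134 -0.1159  0.2948]
panel [ 0.4426 -0.2094  0.215 ] [0.4554 0.007  0.215 ]
head [ 55.6701  -1.4601 133.243 ]
plate mid [16.4839  0.313  23.4041]
panel [ 81.0944  -1.3441 103.249 ]
[179.965   -0.0135 176.4403]
```

View pics/k.png

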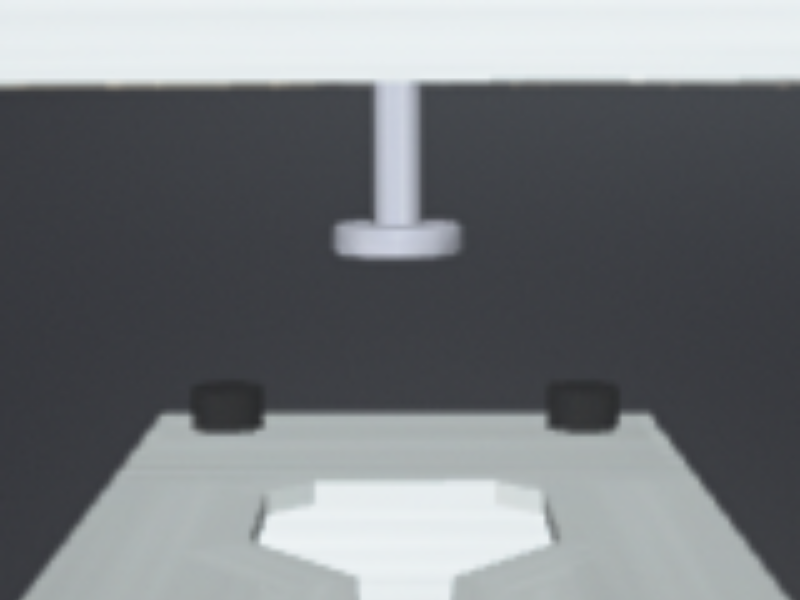

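The stud is at column 397 and the keyhole centreline at 405, so a tool y shift of about -1.7 mm is needed. I'll lower 33 mm to the wide part's height, then move in 53 mm.

Emit:
{"name": "carry_out", "arguments": {"increments": [[255,[0,-1.7,10],0],[255,[0,0,15],0],[255,[0,0,8],0],[255,[0,0,0],0],[255,[0,0,0],0]]}}

```text
time: 7.1
tool_pos: [0.5292, -0.1201, 0.2853]
ee_rot: [3.141, -0.0, 3.077]
wrist_force: [-0.5, -0.1, -3.3]
width: 0.0299
finger_force: 30.0
```

Emit:
{"name": "carry_out", "arguments": {"increments": [[255,[6,0,0],0],[255,[8,0,0],0],[255,[8,0,0],0],[255,[8,0,0],0],[255,[8,0,0],0],[255,[8,0,0],0],[255,[7,0,0],0],[255,[0,0,0],0]]}}

```text
time: 7.9
tool_pos: [0.4755, -0.1167, 0.2858]
ee_rot: [-3.141, 0.001, 3.077]
wrist_force: [-0.4, 0.7, -3.5]
width: 0.03
finger_force: 30.0
```

```bash
python3 - <<'E'
from h import *
np.set_printoptions(precision=4,suppress=True)
o=robot.get_obs();im=robot.snapshot("wrist");s=robot.snapshot("scene")
print(o["time"],o["tool_pos"],o["ee_rot"],o["width"],o["finger_force"],o["wrist_force"])
a=cv2.resize(im[90:240,170:370],(800,600),interpolation=cv2.INTER_CUBIC)
b=cv2.resize(s[120:270,90:290],(800,600),interpolation=cv2.INTER_CUBIC)
cv2.imwrite("pics/m4.png",np.hstack([a[:,200:600],b[:,150:550]]))
E
```

```text
7.9 [ 0.4755 -0.1167  0.2858] [-3.1415  0.0005  3.0768] 0.02996724271289091 29.995528757572174 [-0.4495  0.6761 -3.5079]
```

View pics/m4.png

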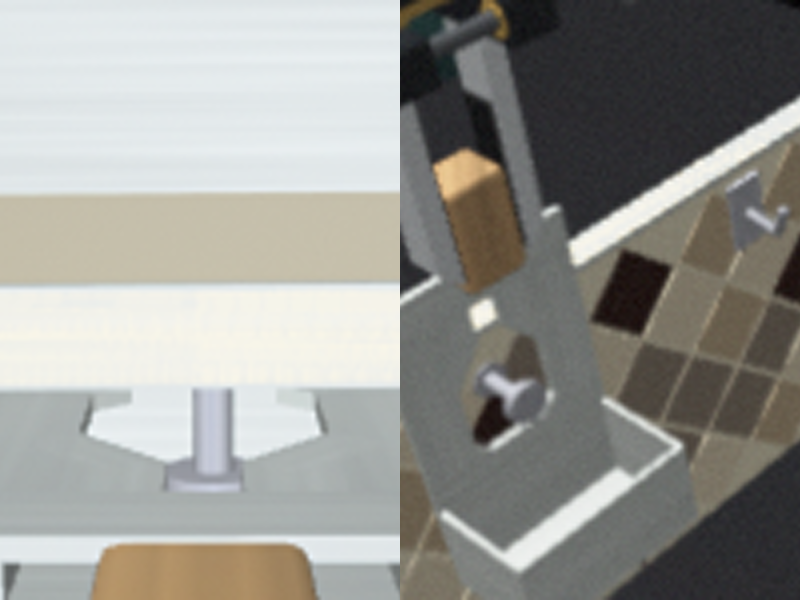

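The scene view shows the stud's head through the wide part and in front of the plate. In the wrist view the neck is at column 213 and the keyhole centre at about 203, roughly 2 mm off in y. I'll settle and recheck numerically.

Emit:
{"name": "carry_out", "arguments": {"increments": [[255,[0,0,0],0],[255,[0,0,0],0],[255,[0,0,0],0]]}}

```text
time: 8.3
tool_pos: [0.4765, -0.1168, 0.2853]
ee_rot: [3.141, -0.0, 3.077]
wrist_force: [1.4, 0.1, -3.4]
width: 0.03
finger_force: 30.0
```

```bash
python3 - <<'E'
from h import *
np.set_printoptions(precision=4,suppress=True,linewidth=200)
o=robot.get_obs();im=robot.snapshot("wrist");cv2.imwrite("pics/w5r.png",im)
print(o["time"],o["tool_pos"],o["wrist_force"],robot.get_calibration("wrist")["T"][:3,3])
for r in (193,197,200,206,209,211): print(r,im[r,236:306,0])
E
```

```text
8.3 [ 0.4765 -0.1168  0.2853] [ 1.4124  0.0582 -3.3984] [ 0.396  -0.1123  0.4509]
193 [177 176 176 178 175 132 126 217 238 239 239 239 240 240 240 239 239 239 239 239 239 239 239 239 239 239 239 239 239 239 239 239 188 188 206 217 215 219 217 204 180 156 210 239 239 238 238 238 238
 238 238 238 238 237 238 238 237 238 237 237 237 238 237 148 146 174 176 176 176 175]
197 [177 175 176 173 126 153 239 242 240 239 239 239 239 238 238 238 238 238 239 239 239 238 239 239 238 238 238 238 239 239 239 239 187 187 205 217 216 218 216 204 180 156 210 238 238 237 237 237 237
 237 237 237 237 237 237 236 236 236 237 237 236 236 239 236 150 131 172 175 174 174]
200 [177 176 178 179 179 178 177 177 181 183 197 224 233 235 237 237 237 237 237 237 237 237 237 237 237 237 237 237 237 237 238 237 184 185 204 216 216 217 216 203 181 156 207 237 237 236 236 236 237
 236 236 236 236 237 237 234 234 231 215 208 184 178 178 176 178 179 179 175 174 174]
206 [174 176 175 174 173 175 177 178 178 178 178 178 179 178 177 179 180 183 183 181 178 177 177 175 173 155 159 161 162 162 162 162 158 182 199 214 213 214 212 201 179 156 148 161 168 176 175 174 175
 177 178 178 179 179 178 179 178 179 178 179 182 182 182 180 178 177 177 176 175 174]
209 [174 175 175 174 174 176 177 178 178 178 178 178 177 177 177 178 180 181 180 178 177 176 175 177 174 146 177 188 196 196 188 184 185 184 174 173 172 173 173 175 184 185 186 192 163 174 175 175 173
 176 176 178 178 178 178 179 178 177 178 176 178 180 182 181 178 177 176 176 176 176]
211 [175 174 173 173 176 176 178 179 179 178 178 178 177 176 177 178 179 181 179 177 176 176 176 176 160 145 174 190 196 205 209 210 212 215 219 220 222 224 221 216 212 208 205 199 165 172 176 175 174
 173 176 176 178 179 179 178 178 178 177 176 177 178 179 181 178 178 176 175 176 176]
```

Emit:
{"name": "carry_out", "arguments": {"increments": [[255,[0,1.5,0],0],[255,[0,0,0],0],[255,[0,0,5],0],[255,[0,0,6],0],[255,[0,0,5],0],[255,[0,0,4],0],[255,[0,0,0],0],[255,[0,0,0],0]]}}

```text
time: 9.15
tool_pos: [0.4764, -0.1153, 0.2653]
ee_rot: [3.141, -0.0, 3.077]
wrist_force: [0.1, 0.2, -3.7]
width: 0.0299
finger_force: 30.0
```

```bash
python3 - <<'E'
from h import *
np.set_printoptions(precision=4,suppress=True,linewidth=200)
o=robot.get_obs();im=robot.snapshot("wrist");cv2.imwrite("pics/w6r.png",im)
print(o["time"],o["tool_pos"],o["wrist_force"])
g=cv2.cvtColor(im,cv2.COLOR_BGR2GRAY)
for r in range(186,222,4): print(r,g[r,246:296])
E
```

```text
9.15 [ 0.4764 -0.1153  0.2653] [ 0.1109  0.2056 -3.749 ]
186 [231 231 231 231 231 231 231 230 231 231 232 231 231 231 231 231 231 230 231 231 232 235 237 236 238 238 236 238 236 235 235 235 236 235 233 233 233 235 233 232 233 232 232 232 232 232 232 232 232
 232]
190 [231 232 232 232 232 235 232 228 234 229 232 232 232 232 232 231 228 230 228 231 232 239 243 242 243 243 243 243 243 243 243 242 243 243 242 243 243 243 243 243 242 242 242 242 242 242 242 242 242
 242]
194 [229 229 229 229 228 228 228 229 229 228 229 229 229 228 229 228 228 229 228 188 157 175 189 198 195 198 201 191 172 148 150 227 229 228 228 228 228 228 228 228 228 227 227 227 227 227 227 227 227
 228]
198 [234 235 234 234 234 234 234 234 234 234 234 234 234 234 234 233 234 235 234 194 156 175 190 198 194 199 201 192 174 150 154 232 234 232 232 232 232 232 232 231 232 232 231 231 231 231 231 231 231
 231]
202 [172 171 170 169 172 175 189 216 227 229 231 232 232 232 232 231 231 231 233 231 164 173 189 200 196 199 200 192 174 150 154 231 232 231 231 231 231 232 231 229 229 226 206 200 177 171 171 171 171
 173]
206 [173 174 173 172 171 171 174 175 175 175 173 172 169 169 168 186 225 227 227 226 160 172 189 198 195 198 200 193 174 149 150 224 227 226 201 170 168 169 168 170 172 173 173 173 174 173 173 172 171
 173]
210 [173 172 171 170 171 173 174 175 173 172 172 171 170 170 167 170 216 185 187 185 153 171 189 198 195 197 200 193 175 150 128 168 176 199 171 169 170 169 167 169 169 171 172 172 173 172 173 172 171
 171]
214 [169 169 169 170 170 169 169 169 169 169 169 169 169 170 169 169 170 170 169 169 170 169 169 169 168 168 168 169 168 169 170 169 170 170 169 169 170 168 169 169 168 169 168 168 169 168 168 169 168
 169]
218 [172 172 172 172 172 172 171 172 171 172 172 171 171 172 172 172 172 172 172 172 172 171 172 172 172 172 172 172 172 173 172 172 170 171 171 171 170 171 171 171 170 172 171 170 171 170 171 171 171
 171]
```

The neck is now centred in the slot within 0.2 mm. Continuing down.

Emit:
{"name": "carry_out", "arguments": {"increments": [[255,[0,0,5],0],[255,[0,0,6],0],[255,[0,0,6],0],[255,[0,0,5],0],[255,[0,0,4],0],[255,[0,0,2],0],[255,[0,0,0],0],[255,[0,0,0],0]]}}

```text
time: 10.0
tool_pos: [0.4765, -0.1153, 0.2377]
ee_rot: [-3.142, 0.0, 3.077]
wrist_force: [-0.5, -0.1, -3.0]
width: 0.0297
finger_force: 30.0
```

Emit:
{"name": "carry_out", "arguments": {"increments": [[255,[0,0,1.5],0],[255,[0,0,0],0],[255,[0,0,0],0]]}}

```text
time: 10.3
tool_pos: [0.4764, -0.1153, 0.2361]
ee_rot: [3.142, 0.0, 3.077]
wrist_force: [-0.5, -0.2, -3.1]
width: 0.03
finger_force: 30.0
```

Emit:
{"name": "carry_out", "arguments": {"increments": [[255,[0,0,1],0],[255,[0,0,0],0],[255,[0,0,0],0]]}}

```text
time: 10.6
tool_pos: [0.4764, -0.1153, 0.2349]
ee_rot: [3.141, -0.0, 3.077]
wrist_force: [0.6, 0.5, -2.9]
width: 0.03
finger_force: 30.0
```

Emit:
{"name": "carry_out", "arguments": {"increments": [[255,[0,0,0.6],0],[255,[0,0,0],0],[255,[0,0,0],0]]}}

```text
time: 10.9
tool_pos: [0.4764, -0.1153, 0.2344]
ee_rot: [3.142, 0.0, 3.077]
wrist_force: [1.3, -0.9, -3.8]
width: 0.0297
finger_force: 30.0
```

Emit:
{"name": "carry_out", "arguments": {"increments": [[255,[0,0,0.7],0],[255,[0,0,0],0],[255,[0,0,0],0]]}}

```text
time: 11.2
tool_pos: [0.4764, -0.1153, 0.2341]
ee_rot: [-3.142, 0.001, 3.077]
wrist_force: [-0.9, -0.1, -1.4]
width: 0.0301
finger_force: 30.0
```

Emit:
{"name": "carry_out", "arguments": {"increments": [[255,[0,0,0.7],0],[255,[0,0,0],0],[255,[0,0,0],0]]}}

```text
time: 11.5
tool_pos: [0.4765, -0.1153, 0.2339]
ee_rot: [-3.141, 0.001, 3.077]
wrist_force: [-2.0, -0.7, 3.6]
width: 0.03
finger_force: 30.0
```

The stud now carries the caddy: vertical force went from -3.4 to +3.6 N. I'll ease back 0.5 mm and let go.

Emit:
{"name": "carry_out", "arguments": {"increments": [[255,[0,0,-0.5],0],[255,[0,0,0],0],[150,[0,0,0],0],[150,[0,0,0],0],[120,[0,0,0],0],[120,[0,0,0],0],[120,[0,0,0],0],[120,[0,0,0],0]]}}

```text
time: 12.3
tool_pos: [0.4764, -0.1153, 0.2334]
ee_rot: [3.141, -0.0, 3.077]
wrist_force: [-0.3, -0.9, 0.0]
width: 0.0497
finger_force: 0.0
```

```bash
python3 - <<'E'
from h import *
np.set_printoptions(precision=4,suppress=True,linewidth=200)
o=robot.get_obs();im=robot.snapshot("wrist");s=robot.snapshot("scene")
print(o["time"],o["tool_pos"],o["wrist_force"],o["width"],o["finger_force"])
b=cv2.resize(s[110:290,70:310],(800,600),interpolation=cv2.INTER_CUBIC)
a=cv2.resize(im,(400,300),interpolation=cv2.INTER_AREA)
a2=cv2.resize(im[120:300,150:390],(400,300),interpolation=cv2.INTER_AREA)
cv2.imwrite("pics/m7.png",np.hstack([np.vstack([a,a2]),b[:,150:550]]))
E
```

```text
12.3 [ 0.4764 -0.1153  0.2334] [-0.2617 -0.8996  0.0281] 0.04966653652101224 0.0
```

View pics/m7.png

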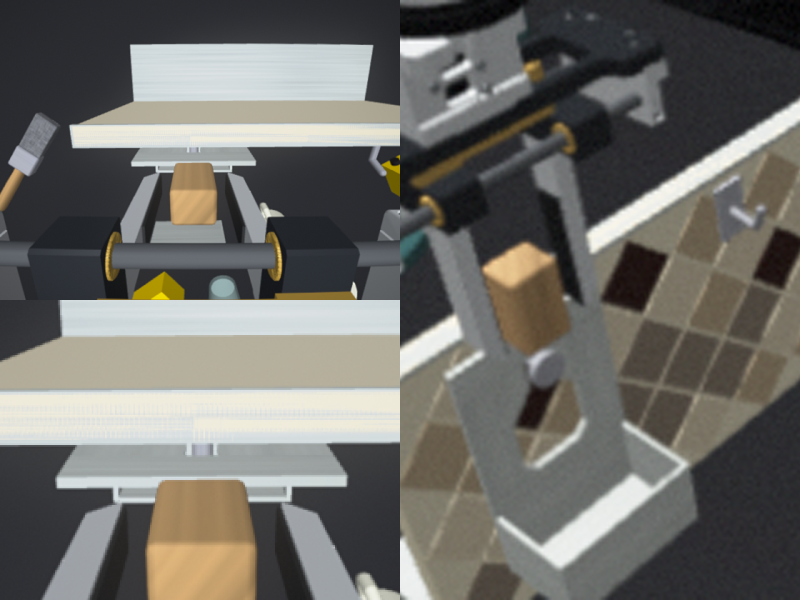

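Released: the head sits in front of the slot's top, the caddy hangs upright, and the fingers are clear of the block. Now I retreat straight up.

Emit:
{"name": "carry_out", "arguments": {"increments": [[60,[0,0,-3],0],[60,[0,0,-8],0],[60,[0,0,-15],0],[60,[0,0,-20],0],[60,[0,0,-25],0],[60,[0,0,-25],0],[60,[0,0,-25],0],[60,[0,0,0],0]]}}

```text
time: 13.2
tool_pos: [0.4775, -0.1157, 0.36]
ee_rot: [-3.139, 0.009, 3.077]
wrist_force: [-0.7, 0.9, 0.5]
width: 0.0722
finger_force: 0.0
```

Emit:
{"name": "carry_out", "arguments": {"increments": [[60,[0,0,0],0],[60,[0,0,0],0],[60,[0,0,0],0],[60,[0,0,0],0],[60,[0,0,0],0]]}}

```text
time: 13.7
tool_pos: [0.4762, -0.1152, 0.3537]
ee_rot: [3.141, -0.001, 3.077]
wrist_force: [-0.3, 1.0, -0.4]
width: 0.0716
finger_force: 0.0
```

```bash
python3 - <<'E'
from h import *
s=robot.snapshot("scene");t=robot.snapshot("top");o=robot.get_obs();print(o["time"],o["tool_pos"],o["wrist_force"])
b=cv2.resize(s[110:335,70:370],(800,600),interpolation=cv2.INTER_CUBIC)
cv2.imwrite("pics/m8.png",b)
E
```

```text
13.8 [ 0.47629533 -0.11528385  0.35412858] [-0.12992146  0.36961552 -0.34514905]
```

View pics/m8.png

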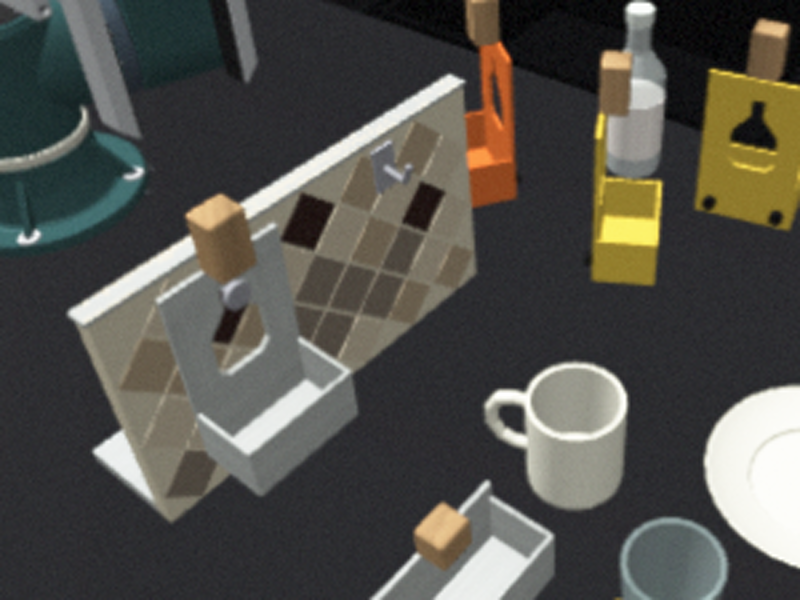

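The caddy hangs upright on the stud (head at (235,293)), the gripper is clear, and the low tray is where it was.

```bash
python3 -c "
from bench import robot
print(robot.close_job())"
```

```text
the job is handed in; nothing more can be done
None
```

The tall metal caddy is hanging upright by itself on the stud, which sits at the top of the slot. I never touched the low tray, the gripper was clear, and I handed the job in at about 14 s; the judge's result was not shown.

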